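# Square up a cheese block on the chopping board

## Robot

A 6-joint arm with a two-finger parallel gripper is mounted at the origin on a cart in front of the work surface, level with it; the furniture and walls round the work are solid. World frame = base frame: x ahead of the robot, y to its left, z up, the work surface at z = 0. Lengths are in m, angles in degrees, forces in N, time in s.
With the tool pointing down it reaches from about 0.15 to 0.775 m from the base axis. Payload 6.1 kg.
Tool frame: the origin (TCP) lies between the finger pads; the fingertips stand 14 mm ahead of it and the grasp point (between the pads) lies 5 mm behind it; z points along the fingers, y is the line along which they close (so a half turn about z gives the same grasp; the last joint's range is limited). The gripper opens to 85 mm and grips with 20 to 120 N. Pads are 22 mm wide; open, the fingers measure 114 mm over their backs; the gripper's body (76 mm by 85 mm) begins 54 mm behind the grasp point. The pads swing forward as they close: fully open they stand 13 mm farther back than shut.
Start: joints at [-66.406, 7.208, -2.269, 80.523, 0, 90], TCP at [0.21, -0.481, 0.245] pointing down, gripper open.
Joint ranges: [-155.77, 155.77], [-54.66, 111.73], [-72.52, 77.12], [-102.08, 115.82], [-83.92, 84.16], [-180, 180]. Speed limits (degrees/s): [136.94, 136.94, 172.46, 180, 180, 180].

## Interface

Orientations are given as a 3x3 rotation matrix whose columns are the frame's x, y, z axes.
In Python, from workcell import r, kin, monitor, get_image, ticket, spotter gives the robot as it stands. Calls block until the motion is done:
- r.move_to(position, orientation): joint-space move of the TCP to a pose.
- r.servo_line(position, feed=0.15, frame=None, stop_force=None): straight line of the TCP; frame=None keeps the orientation; feed is the mean speed in m/s. With stop_force (N) it stops when the force on the tool has changed by that much, and returns True; else False.
- r.set_joints(angles): joint-space move.
- r.command_gripper(opening): opening from 0.0 (shut) to 1.0 (fully open); the grip force is fixed at half the most; returns when the fingers have stopped.
- r.wait(seconds).
- kin.ik(position, orientation): joint angles nearest the present ones, or None.
- monitor.observe(): the state.
- get_image(name): name is "side" or "top"; returns a dict with "img" (420x560x3 uint8, blue, green, red), "mtx" (3x3 intrinsics, pixels), "world_from_camera" (4x4, takes a point from camera to world coordinates). Camera axes: x right, y down, z forward; pixel columns grow to the right and rows downward; lengths in m; the calibration is good to about 2 mm. A picture is of the moment at which its call begins. There is no depth.
A pose or a line that the arm cannot do raises r.PlanningError and nothing moves.
- ticket.close_job(): hands the job in; it is judged then, once.
Trained networks look in a picture, given as the dict that the camera call returned (one of the last four; its "shot" number tells which), for a name from the list of things; names that differ only in an ending like _2 or _b are one class to them, and where a whole thing is asked for, a point or a joint stands for the part that bears it (a point fixed in the world has none). Each returns a list of dicts, best first, with "score" (0 to 1); they miss things now and then, are a little off and sometimes report something else, mostly with a low value. They report only what shows in the picture. A call takes as long as a camera call.
- spotter.trace(picture, label): "region" (420x560 bool, what is visible of it).
- spotter.pinpoint(picture, label): "centre" ([x, y, z] in m, in world coordinates, good to about 4 mm: a listed point, or the origin of a listed thing).
The state is a dict: "time": time; "q": joint angles; "dq": joint speeds; "effort": joint torques, N m; "ee_pos": TCP position; "orientation": TCP orientation; "force": force on the tool from outside, world axes, zero at the start; "ft_torque": the same for the moment, N m; "opening": opening from 0.0 (shut) to 1.0 (fully open); "grip_force": force on a finger pad.
Only numpy, scipy, OpenCV 4.12 (cv2) and the standard library are available. Lean on these libraries where they do the work, as an engineer would, in place of code of your own. Each camera call takes 0.05 s, during which the arm holds its last target. There are 200 camera calls.

## Task

Get the cheese block ready for straight cutting: take the kitchen square out of its sloping stand and lay it flat on the chopping board, with the whole length of its crossbar hooked over and flush against the board's near edge and one long side of its blade flush along a long side of the cheese, so that the cheese sits true to the board instead of askew. Then let go, leaving square and cheese at rest on the board and the other things where they stand.

Things in the scene. Friction and masses are not known exactly. Their poses are not given: they have to be found in the camera images.
- board: brown wooden chopping board lying on the worktop, 220 (its x) x 300 (its y) x 21 mm high, on non-slip feet: it does not move. Origin at the centre of its underside, x to its far side, y to the left, z up; the near edge is the long side at x = -110 mm, nearest the robot.
- stand: light wooden stand, fixed, 170 deep (its x) x 100 wide (its y) x 145 mm high, with a rest that slopes at 35 deg and rises away from the robot along the stand's x. Origin at the centre of its underside, z up. The square lies on the slope; a lip at the lower end holds its crossbar in a 20 mm deep trough. The square comes out freely at right angles to the slope.
- square: loose kitchen square, 220 to 310 g: aluminium blade with tick marks, x 0 to 180, y -35 to 35, z 0 to 6 mm; across its end a wooden crossbar, x -22 to 0, y -60 to 60, z -16 to 10, that hooks over a board's edge; a rib to grip (see square_grip). Origin midway along the crossbar's inner face, at the blade's underside. Starts in the stand: x up the slope, z leaning 35 deg towards the robot.
- square_grip (a point): middle of the wooden grip rib that stands upright on top of the square's blade: rib 80 long (square's x = 5 to 85), 14 thick (y = -7 to 7), 36 mm high (z = 6 to 42). This point is at x = 45, y = 0, z = 24 in the square's frame, axes as the square's; the square's centre of mass is below it.
- cheese: block of hard yellow cheese with darker rind at both ends, 130 (its x) x 50 (its y) x 35 mm high, loose, 150 to 310 g, lying on the board with its length more or less away from the robot, up to about 15 deg askew to the board. Origin at the centre of its underside, z up. It slides and turns on the board when pushed.
- carrot: orange carrot stump, about 49x49x44, near the front edge. Bystander.
- spice: small spice jar with a black cap, 41 wide, 105 high, near the front edge. Bystander.
- tea: pale cardboard tea box, 71x126x76, at the back. Bystander.

How it is judged (in metres and radians):
At the end, for the whole second after the job is handed in: Square flat on the board (1.7 deg), crossbar within 3 mm and 1.7 deg of the near edge, at most 8 mm past a corner; cheese on the board beside the blade, a long side within 3 mm and 2 deg of a long side of the blade; both at rest (angle between the x axis of square and the x axis of board, either way round below 0.03 rad and angle between square's own z axis and vertical below 0.03 rad and x of square in the frame of board between -0.113 and -0.106 m and y of square in the frame of board between -0.098 and 0.098 m and z of square in the frame of board between 0.018 and 0.024 m and (y of cheese in the frame of square between 0.057 and 0.063 m or y of cheese in the frame of square between -0.063 and -0.057 m) and x of cheese in the frame of square between 0.02 and 0.17 m and angle between the x axis of cheese and the x axis of square, either way round below 0.035 rad and angle between cheese's own z axis and vertical below 0.05 rad and z of cheese in the frame of board between 0.018 and 0.026 m and linear speed of each of square, cheese below 0.01 m/s); the robot touches nothing.
It fails at once if a bystander (carrot stump, spice jar, tea box) is moved more than 30 mm (distance of any of carrot, spice, tea from where it was at the start of the episode above 0.03 m).
It also fails if it takes over 35 s, if anything falls off the work surface, if the arm or the gripper's body presses on something with over 40 N, if the wrist force passes 120 N, or if a joint passes its speed limit or range.

## Working session

There is one attempt and no reset: what is moved stays moved. The work goes in short steps, each a Python script; the robot and the scene stay as the last script left them, time stands still between calls to the robot, and variables do not carry over. Pictures are saved under pics/ and viewed, at most 10 in all, crops included, and the job is handed in when it is done.

```bash
ls; mkdir -p pics
python3 - <<'E'
from workcell import *
import cv2,numpy as np
for n in("top","side"):
    p=get_image(n);cv2.imwrite(f"pics/{n}0.png",p["img"]);np.savez(f"{n}0.npz",**{k:p[k] for k in("img","mtx","world_from_camera")})
    print(n,p["mtx"].tolist(),np.round(p["world_from_camera"],4).tolist())
    for l in("board","stand","square","square_grip","cheese","carrot","spice","tea"):
        print(l,[(np.round(d["centre"],4).tolist(),round(d["score"],2)) for d in spotter.pinpoint(p,l)[:2]])
        t=spotter.trace(p,l)
        if t: np.save(f"m_{n}_{l}.npy",t[0]["region"])
print(monitor.observe()["time"])
E
```

```text
pics
workcell.py
top [[472.5654989500705, 0.0, 284.9032628995719], [0.0, 472.5654989500705, 206.4328689238118], [0.0, 0.0, 1.0]] [[0.0139, -0.9924, 0.1222, 0.3573], [-0.9999, -0.0146, -0.0048, -0.0153], [0.0065, -0.1221, -0.9925, 1.3787], [0.0, 0.0, 0.0, 1.0]]
board [([0.5414, 0.142, -0.0008], 0.87)]
stand [([0.5062, -0.1264, -0.0007], 0.96), ([0.3007, -0.2757, -0.0007], 0.57)]
square [([0.4472, -0.1192, 0.0433], 0.63)]
square_grip [([0.4759, -0.1273, 0.0922], 0.79), ([0.3024, 0.2578, -0.001], 0.31)]
cheese [([0.5176, 0.1469, 0.0195], 0.94)]
carrot [([0.3046, 0.2588, -0.0038], 0.49)]
spice [([0.3025, -0.2767, -0.0031], 0.59)]
tea [([0.7409, 0.0271, 0.0013], 0.72)]
side [[433.54987915749547, 0.0, 276.5232235537172], [0.0, 433.54987915749547, 204.35082902143728], [0.0, 0.0, 1.0]] [[-0.8947, -0.2394, 0.377, 0.1294], [-0.4466, 0.4788, -0.7559, 0.7686], [0.0004, -0.8447, -0.5353, 0.6167], [0.0, 0.0, 0.0, 1.0]]
board [([0.4731, -0.1258, 0.0906], 0.74), ([0.5474, 0.1423, 0.0029], 0.58)]
stand [([0.5082, -0.126, -0.0047], 0.59)]
square [([0.4476, -0.1228, 0.0481], 0.71)]
square_grip [([0.4699, -0.1262, 0.0912], 0.6)]
cheese [([0.515, 0.1447, 0.0216], 0.63)]
carrot [([0.3106, 0.2561, -0.0037], 0.91)]
spice [([0.3019, -0.2753, -0.0011], 0.8)]
tea [([0.736, 0.0282, -0.0018], 0.83)]
1.7
```

View pics/top0.png

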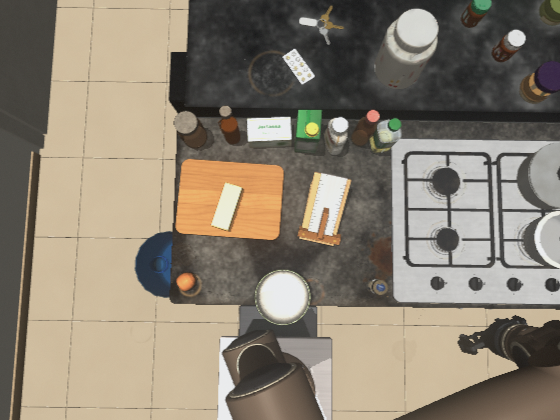

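View pics/side0.png

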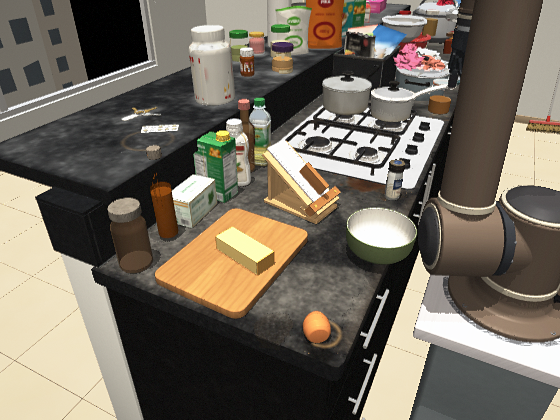

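The top view shows the board at cols 177–283, rows 160–240, the cheese askew at about (227,207), and the stand with the square at about (325,210), slightly yawed. A bowl stands near (283,297). Next I fit poses to the traced masks.

```bash
cat > fit.py <<'E'
import numpy as np,cv2,itertools
from scipy.optimize import minimize
from scipy.spatial.transform import Rotation as R
def box(x0,x1,y0,y1,z0,z1): return np.array(list(itertools.product((x0,x1),(y0,y1),(z0,z1))))/1000
PARTS=dict(board=[box(-110,110,-150,150,0,21)],cheese=[box(-65,65,-25,25,0,35)],
 square=[box(0,180,-35,35,0,6),box(-22,0,-60,60,-16,10),box(5,85,-7,7,6,42)])
S=4
def render(name,T,Rm,K,W):
    im=np.zeros((420*S,560*S),np.uint8)
    for b in PARTS[name]:
        p=(b@Rm.T+T-W[:3,3])@W[:3,:3]; uv=p@K.T; uv=uv[:,:2]/uv[:,2:]
        cv2.fillConvexPoly(im,cv2.convexHull(np.round(((uv+.5)*S-.5)*16).astype(np.int32)),1,shift=4)
    return im
def big(m,hull):
    m=m.astype(np.uint8)
    if hull:
        c=np.vstack(cv2.findContours(m,0,2)[0]); m=np.zeros_like(m); cv2.fillConvexPoly(m,cv2.convexHull(c),1)
    return np.kron(m,np.ones((S,S),np.uint8))
def pose(v,tilt): return v[:3],(R.from_euler('z',v[3],degrees=True)*R.from_euler('y',-tilt,degrees=True)).as_matrix()
def fit(name,views,x0,free,tilt=0,hull=False,pen=None):
    """views: list of (mask,K,W); x0=[x,y,z,yaw]"""
    ms=[(big(m,hull),K,W) for m,K,W in views]; x0=np.array(x0,float); sc=np.array([.006,.006,.006,4.])
    def cost(f):
        v=x0.copy(); v[free]+=f*sc[free]; T,Rm=pose(v,tilt); c=0
        for m,K,W in ms:
            r=render(name,T,Rm,K,W); c+=1-(r&m).sum()/(r|m).sum()
        return c/len(ms)
    n=len(free); best=min((minimize(cost,np.r_[np.zeros(n-1),y],method='Nelder-Mead',options=dict(initial_simplex=np.r_[np.zeros((1,n)),np.eye(n)]+np.r_[np.zeros(n-1),y],xatol=.01,fatol=1e-5)) for y in(-2,0,2)),key=lambda s:s.fun)
    v=x0.copy(); v[free]+=best.x*sc[free]; return np.round(v,4),round(best.fun,3)
E
python3 - <<'E'
from fit import *
V={}
for n in("top","side"):
    d=np.load(f"{n}0.npz");V[n]=(d["mtx"],d["world_from_camera"])
def m(n,l): return (np.load(f"m_{n}_{l}.npy"),*V[n])
for cams in(["top"],["side"],["top","side"]):
    for l,x0,fr,t,h in(("board",[.543,.142,0,0],[0,1,3],0,True),("cheese",[.516,.146,.021,-10],[0,1,3],0,False),("square",[.447,-.121,.045,-5],[0,1,2,3],35,False)):
        print(cams,l,*fit(l,[m(c,l) for c in cams],x0,fr,t,h))
E
```

```text
['top'] board [ 0.5447  0.1406  0.     -2.8955] 0.031
['top'] cheese [  0.5191   0.145    0.021  -17.2174] 0.052
['top'] square [  0.4488  -0.1178   0.058  -11.6002] 0.046
['side'] board [ 0.5438  0.1383  0.     -3.2479] 0.027
['side'] cheese [  0.5178   0.1445   0.021  -16.8136] 0.038
['side'] square [  0.4491  -0.1194   0.0456 -11.6629] 0.043
['top', 'side'] board [ 0.5444  0.1393  0.     -2.9459] 0.03
['top', 'side'] cheese [  0.5185   0.1447   0.021  -16.4468] 0.047
['top', 'side'] square [  0.4494  -0.1194   0.0458 -11.4298] 0.047
```

```bash
cat > geo.py <<'E'
import numpy as np
from fit import pose
SQ=pose(np.array([.4494,-.1194,.0458,-11.5]),35)
BYAW=-3.0; BT,BR=pose(np.array([.5442,.1393,0,BYAW]),0)
def tool(T,Rm,zoff=0,flip=1):
    "tool pose that grips the rib of a square at T,Rm; zoff = standoff along square z"
    return T+Rm@np.array([.045,0,.025+zoff]), Rm@np.diag([flip,-flip,-1.])
def onboard(x,y,z,**k): # square origin in board frame -> tool pose
    return tool(BT+BR@np.array([x,y,z]),BR,**k)
E
python3 - <<'E'
from workcell import *
from geo import *
for f in(1,-1):
    for a in(tool(*SQ,.11,flip=f),tool(*SQ,0,flip=f),tool(*SQ,.09,flip=f),onboard(-.118,-.085,.09,flip=f),onboard(-.11,-.085,.021,flip=f),onboard(-.11,-.02,.021,flip=f)):
        q=kin.ik(*a); print(f,np.round(a[0],3),None if q is None else np.round(q,0))
E
```

```text
1 [ 0.41  -0.111  0.182] [-17. -31. -49.  37.   3. 175.]
1 [ 0.471 -0.124  0.092] [-16. -19. -55.  19.   3. 176.]
1 [ 0.421 -0.114  0.166] [-17. -29. -50.  34.   3. 175.]
1 [0.467 0.058 0.115] [   7.    3.  -23.   64.    0. -170.]
1 [0.475 0.058 0.046] [   7.    7.  -28.   55.    0. -170.]
1 [0.478 0.123 0.046] [  14.    8.  -27.   55.    0. -163.]
-1 [ 0.41  -0.111  0.182] [-17. -31. -49.  37.   3.  -5.]
-1 [ 0.471 -0.124  0.092] [-16. -19. -55.  19.   3.  -4.]
-1 [ 0.421 -0.114  0.166] [-17. -29. -50.  34.   3.  -5.]
-1 [0.467 0.058 0.115] [  7.   3. -23.  64.   0.  10.]
-1 [0.475 0.058 0.046] [  7.   7. -28.  55.   0.  10.]
-1 [0.478 0.123 0.046] [ 14.   8. -27.  55.   0.  17.]
```

```bash
sed -i 's/flip=1)/flip=-1)/' geo.py
python3 - <<'E'
from workcell import *
from geo import *
import cv2
p,o=tool(*SQ,.11); r.move_to(p,o)
s=r.servo_line(tool(*SQ,.03)[0],feed=.15,stop_force=15); 
s2=False if s else r.servo_line(tool(*SQ,0)[0],feed=.06,stop_force=12)
print(s,s2,np.round(monitor.observe()["ee_pos"]-tool(*SQ,0)[0],4))
if not s:
    r.command_gripper(0.0); m=monitor.observe(); print(m["opening"],m["grip_force"],m["force"],m["ft_torque"],m["time"])
pic=get_image("side");cv2.imwrite("pics/side1.png",pic["img"][100:300,200:400].repeat(3,0).repeat(3,1))
E
```

```text
False False [-0.      0.      0.0001]
0.15531916437067234 59.03672933578491 [-4.9713282   0.67864338  5.23848148] [ 0.0943035   0.81794322 -0.03026917] 5.25
```

View pics/side1.png

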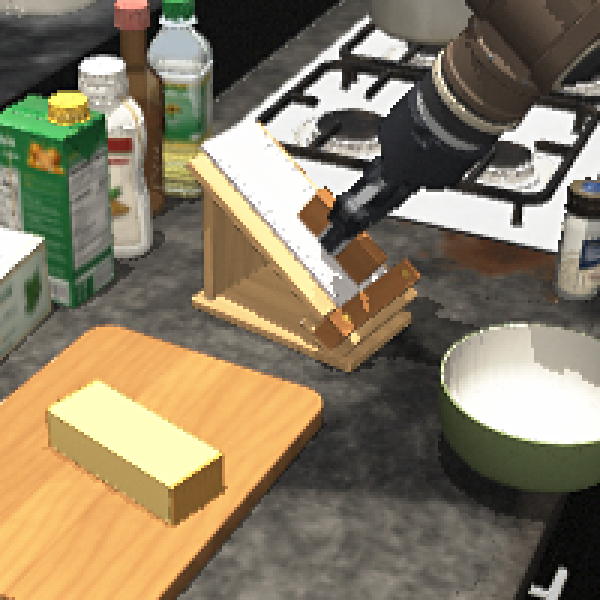

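Opening 0.155 × 85 mm ≈ 13 mm, which matches the rib. In the crop the fingers straddle the rib's middle near (340,240). Now I lift, carry it over, and check it in the hand.

Run:
```python
from workcell import *
from geo import *
from fit import fit
import cv2
p=tool(*SQ,.09)[0]
r.servo_line(p,feed=.15); r.servo_line(p+[0,.13,0.02],feed=.25)
m=monitor.observe(); print(m["opening"],m["force"],m["time"])
a=onboard(-.122,-.085,.06); r.move_to(*a)
m=monitor.observe(); print(m["opening"],m["force"],m["ft_torque"],m["time"])
for n in("top","side"):
    pic=get_image(n);t=spotter.trace(pic,"square")
    cv2.imwrite(f"pics/{n}2.png",pic["img"][100:300,(150 if n=="top" else 150):][:, :260].repeat(3,0).repeat(3,1))
    print(n,[np.round(d["centre"],4).tolist() for d in spotter.pinpoint(pic,"square")[:1]],"expect",np.round(BT+BR@[-.122,-.085,.06],4))
```

```text
0.1499250464408757 [-0.48279687 -0.1218605  -2.68652939] 6.725
0.15683686852101494 [-0.37170139 -0.77851732 -1.7533506 ] [0.00280331 0.03259964 0.01107128] 7.5
top [] expect [0.4179 0.0608 0.06  ]
side [[0.4118, 0.0575, 0.0636]] expect [0.4179 0.0608 0.06  ]
```

View pics/side2.png

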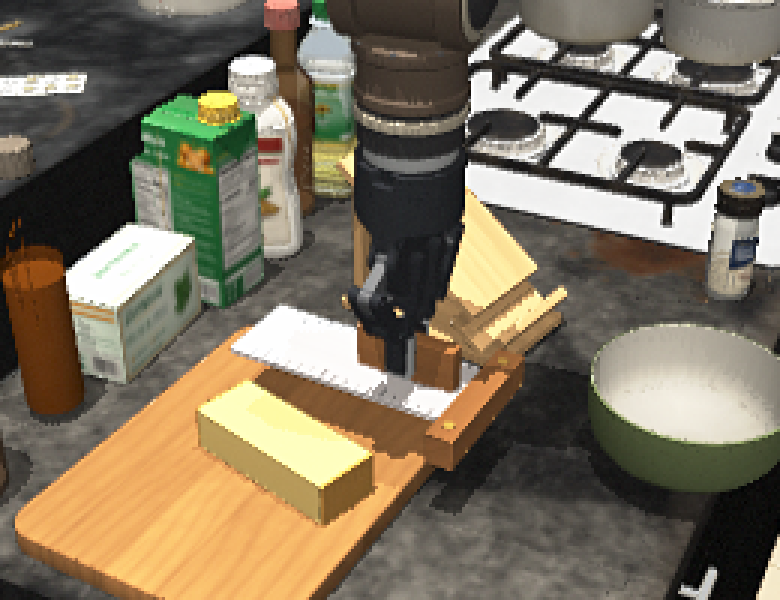

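The square is held level, its crossbar just short of the board's near edge (crop ~(470,420)), and clear of the cheese. Now I lower it, slide it in and settle it.

Run:
```python
from workcell import *
from geo import *
def rel():
    m=monitor.observe(); p=BR.T@(m["ee_pos"]-BT)-[.045,0,.025]; return np.round(p,4),np.round(BR.T@m["force"],1),np.round(m["ft_torque"],2),m["time"]
s=r.servo_line(onboard(-.122,-.085,.025)[0],feed=.08,stop_force=8); print("down",s,*rel())
if not s:
    s=r.servo_line(onboard(-.100,-.085,.025)[0],feed=.025,stop_force=6); print("in",s,*rel())
    x=rel()[0][0]
    s=r.servo_line(onboard(x-.001,-.085,.012)[0],feed=.02,stop_force=6); print("seat",s,*rel())
```

```text
down False [-0.1221 -0.085   0.0249] [ 0.4 -0.  -3.3] [-0.02 -0.04 -0.06] 8.3917
in True [-0.1105 -0.0852  0.0239] [ 0.1 -0.6 -3.1] [-0.02 -0.03  0.01] 8.975
seat True [-0.1109 -0.0852  0.0214] [-0.2  0.6  3.2] [-0.01 -0.13 -0.03] 9.275
```

```bash
cat > rel.py <<'E'
from workcell import *
from geo import *
def rel():
    m=monitor.observe(); p=BR.T@(m["ee_pos"]-BT)-[.045,0,.025]; return np.round(p,4),np.round(BR.T@m["force"],1),np.round(m["ft_torque"],2),m["time"]
E
python3 - <<'E'
from rel import *
import cv2
from fit import *
s=r.servo_line(onboard(-.1113,-.010,.0216)[0],feed=.045,stop_force=20); print("push",s,*rel())
s=r.servo_line(onboard(-.100,-.010,.0216)[0],feed=.02,stop_force=7); print("in",s,*rel())
for n in("top","side"):
    p=get_image(n);cv2.imwrite(f"pics/{n}3.png",p["img"][120:320,150:410].repeat(3,0).repeat(3,1))
    t=spotter.trace(p,"cheese")
    if t and n=="side": print(n,fit("cheese",[(t[0]["region"],p["mtx"],p["world_from_camera"])],[.52,.19,.021,-3],[0,1,3]))
E
```

```text
push False [-0.1115 -0.01    0.0215] [-0.4 -1.   0.8] [-0.38 -0.37 -0.2 ] 11.1
in True [-0.1098 -0.01    0.0214] [-2.5  0.8  3.9] [ 0.05 -0.28 -0.04] 11.4
side (array([ 0.5152,  0.1905,  0.021 , -2.6428]), np.float64(0.061))
```

View pics/side3.png

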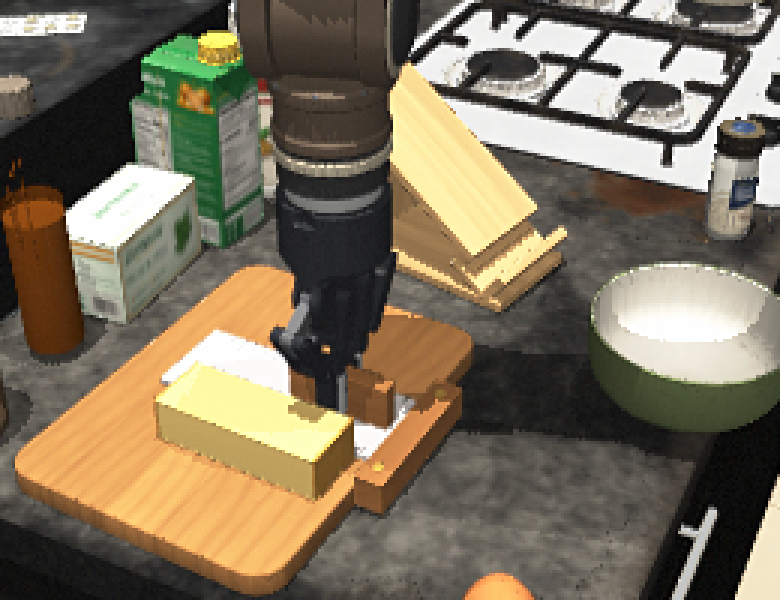

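The cheese now lies flush along the blade (crop ~(250,430); yaw −2.6° against the board's −3.0°, y as predicted to 0.5 mm), and the crossbar is on the edge at ~(410,440). I release with a small opening, since the cheese is beside the finger.

Run:
```python
from rel import *
import cv2
from fit import *
r.command_gripper(0.27); print(monitor.observe()["opening"],*rel())
p=monitor.observe()["ee_pos"]
r.servo_line(p+[0,0,.06],feed=.08,stop_force=8) and print("stopped!")
r.servo_line(p+[0,0,.20],feed=.25)
r.move_to(np.array([.30,-.22,.30]),monitor.observe()["orientation"])
G=dict(square=([0.4340,.1351,.021,-3],[0,1,3]),cheese=([.5152,.1905,.021,-3],[0,1,3]),board=([.5442,.1393,0,-3],[0,1,3]))
P={n:get_image(n) for n in("top","side")}
for n,p in P.items(): cv2.imwrite(f"pics/{n}4.png",p["img"][130:280,150:350].repeat(4,0).repeat(4,1))
for l,(x0,fr) in G.items():
    V={}
    for n,p in P.items():
        t=spotter.trace(p,l)
        if t: V[n]=(t[0]["region"],p["mtx"],p["world_from_camera"]); print(l,n,*fit(l,[V[n]],x0,fr,hull=l=="board"))
    if len(V)==2: print(l,"both",*fit(l,list(V.values()),x0,fr,hull=l=="board"))
print(monitor.observe()["time"])
```

```text
0.2675813286788034 [-0.111  -0.0108  0.0203] [ 0.6 -0.5 -0.3] [-0.02 -0.05  0.01] 11.8583
square top [ 0.4346  0.1346  0.021  -2.7903] 0.055
square side [ 0.4322  0.1346  0.021  -3.5474] 0.286
square both [ 0.4335  0.1345  0.021  -2.9625] 0.178
cheese top [ 0.5163  0.1915  0.021  -3.8171] 0.053
cheese side [ 0.5144  0.191   0.021  -3.3192] 0.028
cheese both [ 0.5156  0.1912  0.021  -3.6754] 0.047
board top [ 0.5458  0.1403  0.     -3.0421] 0.034
board side [ 0.5448  0.1395  0.     -3.088 ] 0.026
board both [ 0.5449  0.1399  0.     -3.2666] 0.03
15.3333
```

View pics/top4.png

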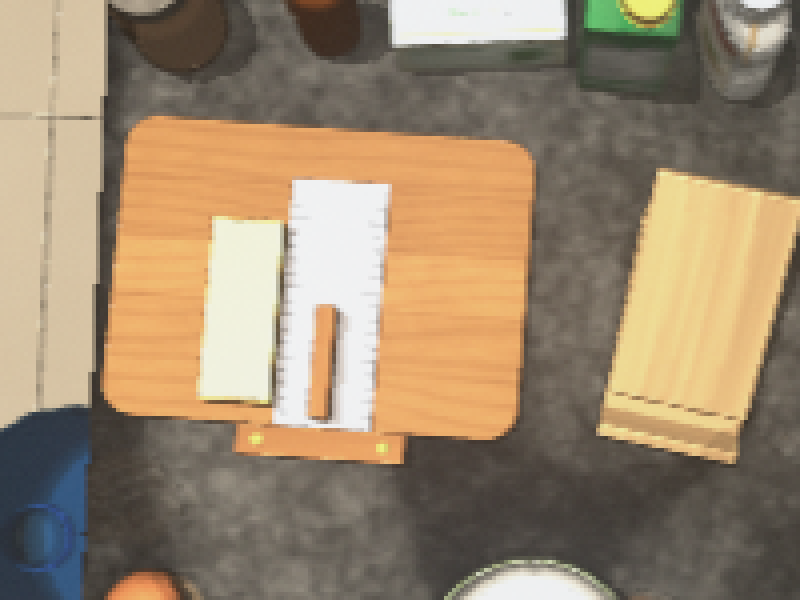

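View pics/side4.png

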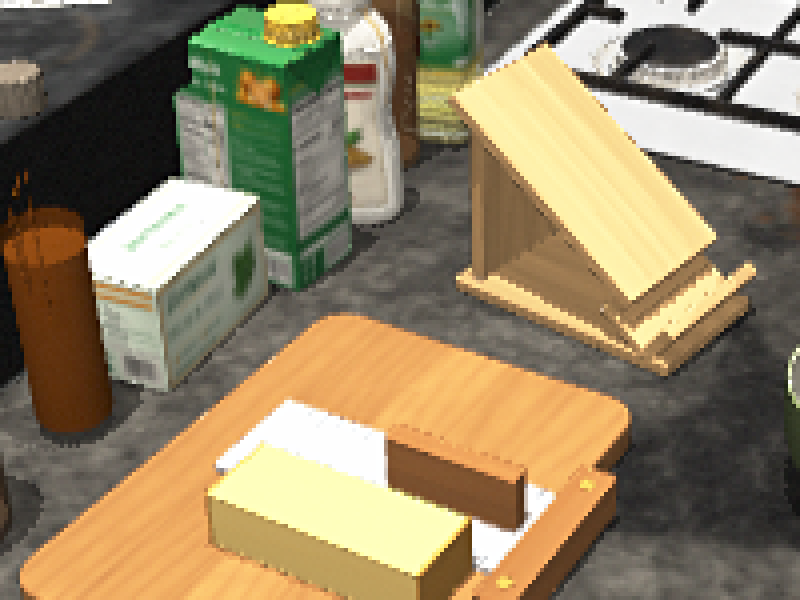

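The crops show the crossbar hard on the near edge, with edge slopes of 3.4° and 3.7°. The blade and cheese sides are parallel to within about 0.4°, the cheese offset is about 60.9 mm, and the square's x is about −111 mm. Everything is at rest within tolerance and the bystanders have not moved, so I'm handing it in.

```bash
python3 -c "
from workcell import *
print(ticket.close_job())"
```

```text
the job is handed in; nothing more can be done
None
```

The job is handed in: the square lies flat on the board with its crossbar against the near edge, and the cheese is flush along the blade; by my camera measurements everything is within tolerance, but the hand-in call returned no verdict.

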